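Load the window cell and set the telescoping gauge arm

ROBOT

A 6-joint arm with a two-finger parallel gripper is mounted at the origin on a cart in front of the work surface, level with it; the furniture and walls round the work are solid. World frame = base frame: x ahead of the robot, y to its left, z up, the work surface at z = 0. Lengths are in m, angles in rad, forces in N, time in s.
With the tool pointing down it reaches from about 0.325 to 0.9 m from the base axis. Payload 3.5 kg.
Tool frame: the origin (TCP) lies at the very end of the fingers, on their centre line; the grasp point (between the pads) lies manip.pinch_z behind it (manip.pinch_z is the distance from the TCP to the grasp point, in m); z points along the fingers, y is the line along which they close (so a half turn about z gives the same grasp; the last joint's range is limited). The gripper opens to 85 mm and grips with 20 to 120 N. Pads are 22 mm wide; open, the fingers measure 114 mm over their backs; the gripper's body (76 mm by 85 mm) begins 54 mm behind the grasp point. The pads swing forward as they close: fully open they stand 13 mm farther back than shut.
Start: joints at [-1.438, 0.276, -0.026, 1.268, 0, 1.467], TCP at [0.146, -0.608, 0.231] pointing down, gripper open.
Joint ranges: [-3.12, 3.12], [-0.85, 1.88], [-1.08, 1.24], [-1.95, 2.15], [-1.57, 1.53], [-3.14, 3.14]. Speed limits (rad/s): [2.57, 2.57, 3.14, 3.14, 3.14, 3.14].

INTERFACE

Orientations are given as a unit quaternion [w, x, y, z].
In Python, from bench import manip, cams, sign_off gives the robot as it stands.
- The arm moves only by the tool drive_tool, never from a script. Its argument "targets" is a list that holds one entry, the list of rows, each a list of 4 numbers: the shift along the world's x, y, z in mm, then the turn about the world's z in rad. In form: [[[tx, ty, tz, twist], ...]]. A call has 1 to 8 rows; each row shifts and turns the commanded pose from where the row before left it; what a row does not reach is not made up. A row lasts 1/12 s, in which the tool goes at most 41.7 mm and 7.16 degrees, less where a joint would pass 70% of its speed; a pose out of reach is approached as far as the arm can. A call is refused whole if a number of a shift passes 41.7 or a number of a turn 0.125, either way. A call with a gripper value outside its range is refused whole. "hand" is the opening, from -1 (shut) to 1 (fully open), set as the call begins (left out, the last holds). The fingers move at their own pace and stop on an object; "squeeze" is the grip in N (left out, the last holds). Time passes only in rows, so rows that do not move let the fingers close. It gives the time, the measured TCP pose, the force, the opening and the grip force at its end, in the units of the state.
- manip.read_state(): the state, without advancing time (a new reading comes with each control period).
- cams.get_image(name): name is "scene" or "top"; returns a dict with "frame" (420x560x3 uint8, red, green, blue), "depth" (420x560 float32, m along the optical axis (not along the pixel's ray), 0 where there is no reading), "camera_matrix" (3x3 intrinsics, pixels), "k1" (the pictures are not rectified: a ray, as slopes to the right and down, at radius r is drawn at 1 + k1 r^2 times it, then the intrinsics apply), "cam_to_world" (4x4, takes a point from camera to world coordinates). Camera axes: x right, y down, z forward; pixel columns grow to the right and rows downward; lengths in m; the calibration is good to about 2 mm. A picture is of the moment at which its call begins.
- sign_off(): hands the job in; it is judged then, once.
Trained networks look in the newest picture that a camera, given by its name, has taken for a name from the list of things; names that differ only in an ending like _2 or _b are one class to them, and where a whole thing is asked for, a point or a joint stands for the part that bears it (a point fixed in the world has none). Each returns a list of dicts, best first, with "confidence" (0 to 1); they miss things now and then, are a little off and sometimes report something else, mostly with a low value. They report only what shows in the picture. A call takes as long as a camera call. They do not tell look-alikes from the thing itself.
- cams.regions_of(camera, query): "pixels" (420x560 bool, what is visible of it) and "xy" ([column, row] in pixels, amid what is visible of it).
The state is a dict: "t": time; "q": joint angles; "joint_velocities": joint speeds; "joint_efforts": joint torques, N m; "position": TCP position; "ee_rot": TCP orientation; "wrist_force": force on the tool from outside, world axes, zero at the start; "wrist_torque": the same for the moment, N m; "gripper_width": finger opening in m; "gripper_force": force on a finger pad.
Only numpy, scipy, OpenCV 4.12 (cv2) and the standard library are available. Lean on these libraries where they do the work, as an engineer would, in place of code of your own. Each camera call takes 0.05 s, during which the arm holds its last target. There are 200 camera calls.

TASK

While the telescoping gauge arm is still locked and pushed in, take the flanged window cell that lies glass side up and seat it in the pocket of the arm's head, glass up, with its flange flat on the head; leave the upturned spare cell where it is. Then push the lock button on the housing fully down (it stays down), and draw the sprung arm out by its round knob until the pointer stands level with the rider on the scale, to within about 4 mm. Finish holding it there by the knob, because the arm springs back if let go.

Things in the scene. Friction and masses are not known exactly. Their poses are not given: they have to be found in the camera images.
- gauge_base: Fixed grey guide housing on an aluminium foot, 64 wide (x), 150 long (y), 46 high. Origin: centre of its underside, on the counter. The arm comes out of its +y end and extends along the base's own +y. Along the arm's -x side runs a fixed aluminium scale rail, 20 wide, top 34 above the counter, with a black line every 10 mm (longer every 50). Place and yaw differ each time; the base cannot move.
- slide_arm (a joint): Extension of the telescoping arm in m, 0 = fully in (start), stop at 0.11. While the lock button is up a pawl blocks it within about 1 mm. Unlocked, it takes about 3 to 5 N to draw out, and a spring draws it back in to 0 when let go. The head outside the housing: an aluminium block 60 wide (x) and 64 long (y), top 40 mm above the counter, underside 18 mm, then a narrower part 44 wide that carries the knob.
- pocket (a point): Centre of the mouth of the pocket: a round bore of 25 mm diameter with chamfered edge, right through the 22 mm thick head, at the level of the head's flat top (40 mm above the counter). Axis vertical. Moves with the arm.
- pull_knob (a point): Dark upright round knob on the arm's head, 22 mm diameter, 34 mm high, for gripping from above. This point is its centre, half-way up, 57 mm above the counter (its foot is on the head's top at 40). It stands 60 mm further out (base +y) than the pocket's axis; its top is 74 mm above the counter. Moves with the arm, does not turn.
- pointer (a point): Tip of the small steel pointer that sticks out from the head over the scale rail, 37.5 mm above the counter, at the pocket's y in the base's frame. Moves with the arm.
- rider (a point): Index rider clamped on the scale rail: a dark steel clip 10 mm long with a white line across its top; this point is the line's end, at the pointer's height. The arm is right when pointer and rider have the same y in the base's frame; that takes 50 to 90 mm of extension. The rider stays put unless pushed.
- lock_button (a joint): Travel of the lock button in m: 0 = up (locked, start), 0.006 = fully down (released). It needs about 5 N, has no spring and stays where it is pushed. It must go down at least 0.0045.
- button_top (a point): Centre of the top face of the lock button: black round button, 22 mm diameter, on top of the housing 20 mm from its middle towards the arm; its face is 58 mm above the counter when up, 52 when down.
- cell_centre (a point): Centre, half-way up, of the window cell to use: aluminium, 32 mm high, about 70 g, round, z up along its axis. From below: spigot 22 mm diameter and 10 high, flange 42 mm diameter and 4 thick, barrel 32 mm diameter and 18 high with a glass window and crosshair on top. It stands on its spigot; grip the barrel from above with the fingertips just over the flange (flange top 2 mm under this point). Seated, this point is 6 mm above the pocket's mouth.
- spare_cell_centre (a point): Centre, half-way up, of the spare cell, a like part that lies upturned on its barrel, narrow spigot up (no glass to be seen). Not to be used or moved.
There are look-alikes about, which are no part of the job. Leave any green or red look-alike of the part that bears cell_centre alone.

How it is judged:
By the outcome, as a careful person would: the job done as asked, in the order asked, and still so for the second after the job is handed in, while the arm keeps its last pose, push and grip.
It also fails if it takes over 51 s, if anything falls off the work surface, if the arm or the gripper's body presses on something with over 40 N, if the wrist force passes 120 N, or if a joint passes its speed limit or range.

## Working session

There is one attempt and no reset: what is moved stays moved. The work goes in short steps, Python scripts to look and compute and a tool call to move; the robot and the scene stay as the last step left them, time stands still between calls to the robot, and variables do not carry over. Pictures are saved under pics/ and viewed, at most 10 in all, crops included, and the job is handed in when it is done.

Besides the shell and the picture viewer there is one more tool, called after "Call:" as name([rows], argument=value, ...), one row to a line, values as JSON. drive_tool: Moves the arm, as the interface text tells. Its arguments: {"type":"object","properties":{"targets":{"type":"array","items":{"type":"array","items":{"type":"array","items":{"type":"number"}}}},"hand":{"type":"number"},"squeeze":{"type":"number"}},"required":["targets"]}

```bash
mkdir -p pics
cat > h.py <<'E'
import numpy as np, cv2
from bench import manip, cams, sign_off
def px2w(im,u,v,d=None,z=None):
    K=im["camera_matrix"];T=np.array(im["cam_to_world"]);k=im["k1"]
    u=np.atleast_1d(u).astype(float);v=np.atleast_1d(v).astype(float)
    p=cv2.undistortPoints(np.stack([u,v],1)[:,None],np.array(K,float),np.array([k,0,0,0,0.]))[:,0]
    r=np.c_[p,np.ones(len(p))]
    if z is None: c=r*np.atleast_1d(d)[:,None]; return c@T[:3,:3].T+T[:3,3]
    w=r@T[:3,:3].T; s=(z-T[2,3])/w[:,2]; return T[:3,3]+w*s[:,None]
def w2px(im,P):
    T=np.linalg.inv(np.array(im["cam_to_world"]));c=np.atleast_2d(P)@T[:3,:3].T+T[:3,3]
    s=c[:,:2]/c[:,2:];s=s*(1+im["k1"]*(s**2).sum(1,keepdims=True));K=im["camera_matrix"]
    return np.c_[s[:,0]*K[0][0]+K[0][2],s[:,1]*K[1][1]+K[1][2]]
def cloud(im,m):
    m=m&(im["depth"]>0);v,u=np.nonzero(m);return px2w(im,u,v,im["depth"][v,u])
E
python3 - <<'E'
from h import *
print(manip.pinch_z, manip.read_state()["position"],manip.read_state()["ee_rot"])
for c in ["top","scene"]:
    im=cams.get_image(c);cv2.imwrite(f"pics/{c}0.png",cv2.resize(im["frame"][...,::-1],None,fx=1.42,fy=1.42,interpolation=cv2.INTER_CUBIC))
    for q in ["gauge_base","slide_arm","pocket","pull_knob","pointer","rider","lock_button","cell_centre","spare_cell_centre"]:
        for r in cams.regions_of(c,q)[:4]:
            P=cloud(im,r["pixels"])
            if len(P): print(c,q,round(r["confidence"],2),np.round(r["xy"]),len(P),np.round(np.median(P,0),4),"zmax",np.round(np.percentile(P[:,2],95),3))
E
```

```text
0.0187 [ 0.14590256 -0.60694051  0.23013083] [-1.11821455e-03  9.93058886e-01  1.17612915e-01 -2.03658612e-05]
top gauge_base 0.56 [387. 229.] 4376 [ 0.4887 -0.1905  0.0408] zmax 0.05
top gauge_base 0.43 [351. 221.] 1155 [ 0.4991 -0.1138  0.0393] zmax 0.071
top slide_arm 0.97 [353. 221.] 1265 [ 0.4988 -0.1159  0.0391] zmax 0.071
top pocket 0.93 [354. 223.] 1213 [ 0.4995 -0.1158  0.0391] zmax 0.071
top pull_knob 0.58 [349. 223.] 1202 [ 0.4988 -0.1147  0.0392] zmax 0.071
top pointer 0.93 [351. 221.] 1154 [ 0.4986 -0.1141  0.0393] zmax 0.071
top cell_centre 0.81 [206. 218.] 248 [0.4985 0.2145 0.0294] zmax 0.035
top cell_centre 0.8 [169. 224.] 246 [0.4788 0.2947 0.0288] zmax 0.034
top cell_centre 0.62 [162. 256.] 245 [0.4015 0.3113 0.0294] zmax 0.034
top cell_centre 0.41 [402. 227.] 69 [ 0.4955 -0.2273  0.0573] zmax 0.06
top spare_cell_centre 0.62 [190. 174.] 253 [0.6009 0.2626 0.0218] zmax 0.033
scene gauge_base 0.61 [342. 211.] 2133 [ 0.4762 -0.1193  0.039 ] zmax 0.06
scene slide_arm 0.67 [335. 213.] 916 [ 0.4877 -0.0988  0.0405] zmax 0.07
scene pocket 0.6 [333. 213.] 939 [ 0.4881 -0.1032  0.0405] zmax 0.07
scene pull_knob 0.73 [336. 212.] 1008 [ 0.4876 -0.1032  0.0403] zmax 0.07
scene pointer 0.81 [334. 214.] 891 [ 0.4881 -0.0981  0.0406] zmax 0.07
scene rider 0.38 [338. 229.] 41 [ 0.4358 -0.0638  0.0368] zmax 0.04
scene lock_button 0.75 [333. 212.] 929 [ 0.4876 -0.0989  0.0404] zmax 0.07
scene lock_button 0.51 [372. 191.] 41 [ 0.49   -0.2265  0.0584] zmax 0.061
scene cell_centre 0.69 [184. 286.] 348 [0.4685 0.3007 0.0239] zmax 0.033
scene cell_centre 0.58 [214. 268.] 299 [0.4896 0.2206 0.0254] zmax 0.034
scene cell_centre 0.56 [197. 307.] 399 [0.3913 0.319  0.0246] zmax 0.034
scene spare_cell_centre 0.48 [178. 251.] 276 [0.5915 0.2667 0.0221] zmax 0.033
```

View pics/top0.png

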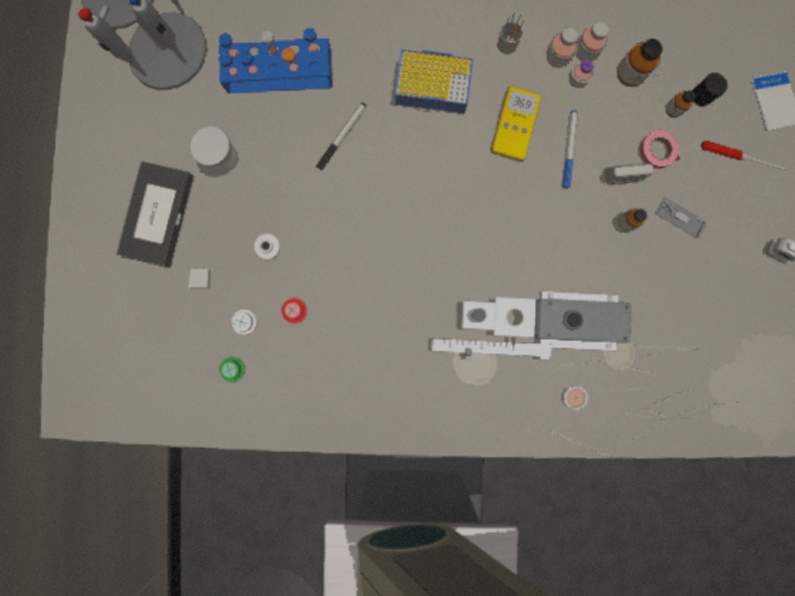

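View pics/scene0.png

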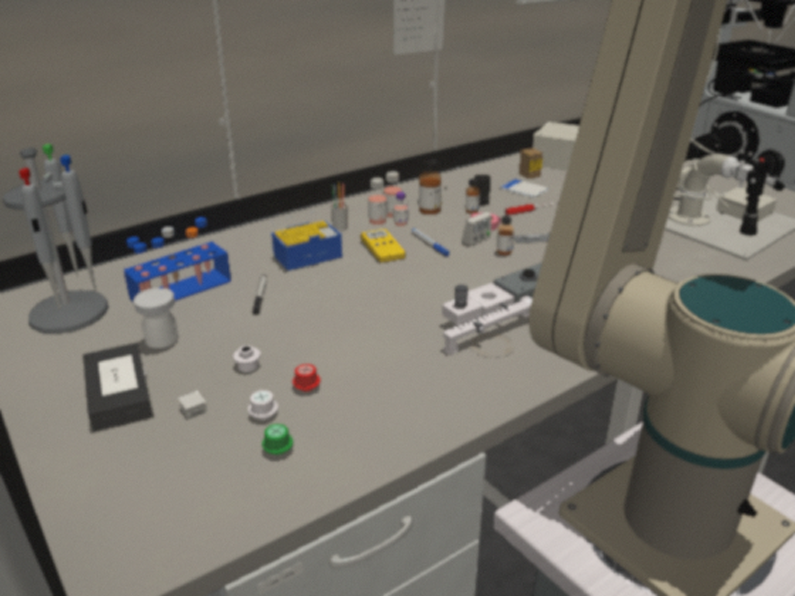

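The top view shows the white glass-up cell at about (244,322), the upturned spare at (266,246) and the red and green look-alikes at (293,310) and (231,370). The gauge has its knob at (478,315), pocket at (515,317), button at (573,320) and rider at about (467,352). I'll zoom in on both areas next.

Run:
```python
from h import *
im=cams.get_image("top");f=im["frame"][...,::-1]
print(im["camera_matrix"],im["k1"],np.round(im["cam_to_world"],3))
a=cv2.resize(f[200:262,296:456],None,fx=5,fy=5,interpolation=cv2.INTER_CUBIC)
b=cv2.resize(f[205:245,150:200],None,fx=6,fy=6,interpolation=cv2.INTER_CUBIC)
o=np.zeros((310+240,800,3),np.uint8);o[:310]=a;o[310:550,:300]=b
cv2.imwrite("pics/crop1.png",o)
r=[r for r in cams.regions_of("top","cell_centre") if abs(r["xy"][0]-170)<6][0]
v,u=np.nonzero(r["pixels"]);print(u.min(),u.max(),v.min(),v.max(),u.mean(),v.mean())
P=cloud(im,r["pixels"]);T=P[P[:,2]>0.027];print(len(T),T.mean(0),(T.min(0)+T.max(0))/2,np.ptp(T,axis=0)); 
# gauge: z by height slices
m=np.zeros((420,560),bool);m[200:262,296:456]=1
P=cloud(im,m)
for n,lo,hi in [("knob",.064,.09),("button",.052,.0635)]:
    Q=P[(P[:,2]>lo)&(P[:,2]<hi)]; print(n,len(Q),np.round(Q.mean(0),4),np.round(Q.min(0),4),np.round(Q.max(0),4))
```

```text
[[502.58572835   0.         284.02361515]
 [  0.         502.58572835 207.79785474]
 [  0.           0.           1.        ]] -0.1660696384293447 [[ 2.800e-02 -9.980e-01  5.200e-02  4.690e-01]
 [-1.000e+00 -2.800e-02  1.000e-03  3.900e-02]
 [ 1.000e-03 -5.200e-02 -9.990e-01  1.163e+00]
 [ 0.000e+00  0.000e+00  0.000e+00  1.000e+00]]
164 179 218 234 171.4162895927602 225.93212669683257
138 [0.47861889 0.29776675 0.03114464] [0.47801481 0.29731248 0.03179203] [0.02966143 0.02852068 0.00918357]
knob 84 [ 0.4997 -0.0755  0.0726] [ 0.4892 -0.0856  0.0653] [ 0.5112 -0.0652  0.0777]
button 91 [ 0.4958 -0.2191  0.057 ] [ 0.4823 -0.305   0.0521] [ 0.5114 -0.0646  0.061 ]
```

View pics/crop1.png

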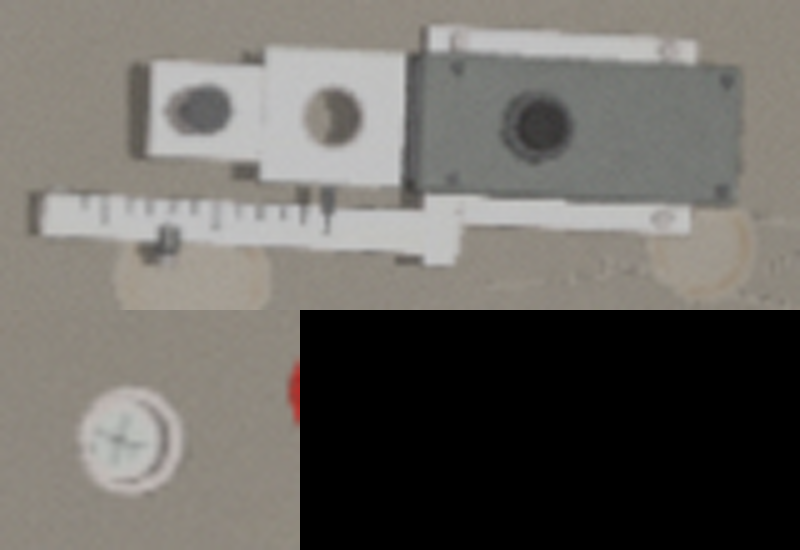

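The crop shows the pocket centre near (333,117), the knob top at (206,109), the button top at (540,124) and the pointer at (327,220). The rider is near (168,240) and the cell's crosshair at (120,438). I'll convert these to world coordinates.

Run:
```python
from h import *
im=cams.get_image("top")
c=lambda x,y:((x+.5)/5+296-.5,(y+.5)/5+200-.5)
R={}
for n,(x,y),z in [("pocket",(333,117),.04),("knob",(206,109),.074),("button",(540,124),.058),("pointer",(327,228),.0375),("rider",(170,238),.0375),
  ("houseTL",(418,53),.046),("houseBL",(418,192),.046),("houseTR",(741,67),.046),("houseBR",(738,206),.046)]:
    R[n]=px2w(im,*c(x,y),z=z)[0];print(n,np.round(R[n]*1000,1))
print("cell",px2w(im,150+120.5/6-.5,205+128.5/6-.5,z=.032)*1000)
u=R["knob"]-R["button"];print("yaw dir knob-button",np.linalg.norm(u[:2]),np.degrees(np.arctan2(-u[0],u[1])))
u=R["knob"]-R["pocket"];print("knob-pocket",np.linalg.norm(u[:2]),np.degrees(np.arctan2(-u[0],u[1])))
u=R["houseTL"]-R["houseTR"];print(np.linalg.norm(u[:2]),np.degrees(np.arctan2(-u[0],u[1])))
d=np.array([-np.sin(np.radians(-1.5)),np.cos(np.radians(-1.5))]);print((R["rider"]-R["pointer"])[:2]@d*1000)
s=manip.read_state();print(s["t"])
```

```text
pocket [ 498.1 -136.8   40. ]
knob [499.2 -75.9  74. ]
button [ 496.9 -226.9   58. ]
pointer [ 448.2 -135.6   37.5]
rider [442.  -64.9  37.5]
houseTL [ 527.6 -173.7   46. ]
houseBL [ 465.4 -174.9   46. ]
houseTR [ 525.3 -322.6   46. ]
houseBR [ 462.4 -322.1   46. ]
cell [[479.30928584 298.1003075   32.        ]]
yaw dir knob-button 0.15108087929048797 -0.8668573775735524
knob-pocket 0.060934525824186285 -1.0516808516042542
0.14889668486096433 -0.8669115716184221
70.46479828764197
1.15
```

Call:
drive_tool([
  [[30,28,0,0.12],[30,28,0,0.12],[30,28,0,0.12],[30,28,0,0.12],[30,28,0,0.12],[30,28,0,0.12],[30,28,0,0.12],[30,28,0,0.12]],
], hand=0.3, squeeze=40)

```text
t: 1.82
position: [0.3872, -0.3822, 0.2316]
ee_rot: [0.0, 0.825, 0.565, 0.0]
wrist_force: [0.6, -0.6, -0.0]
gripper_width: 0.0554
gripper_force: 0.0
```

Call:
drive_tool([
  [[12,39,0,0.06],[12,39,0,0.06],[12,39,0,0.06],[12,39,0,0.06],[12,39,0,0.06],[12,39,0,0.06],[12,39,0,0],[9,39,0,0]],
])

```text
t: 2.48
position: [0.4797, -0.0698, 0.2317]
ee_rot: [0.001, 0.712, 0.702, 0.0]
wrist_force: [0.7, 1.2, -0.7]
gripper_width: 0.0557
gripper_force: 0.0
```

Call:
drive_tool([
  [[0,39,-10,0],[0,39,-10,0],[0,39,-10,0],[0,39,-10,0],[0,39,-10,0],[0,39,-10,0],[0,39,-10,0],[0,39,-10,0]],
])

```text
t: 3.15
position: [0.4788, 0.2423, 0.1511]
ee_rot: [0.0, 0.712, 0.702, 0.0]
wrist_force: [0.9, -0.9, -0.7]
gripper_width: 0.0555
gripper_force: 0.0
```

Call:
drive_tool([
  [[0,28,-15,0],[0.5,28,-15,0],[0,0,-20,0],[0,0,-20,0],[0,0,-20,0],[0,0,-20,0],[0,0,-15,0],[0,0,-9,0]],
])

```text
t: 3.82
position: [0.4782, 0.2958, 0.0154]
ee_rot: [-0.0, 0.712, 0.702, -0.001]
wrist_force: [-0.4, -0.0, 0.4]
gripper_width: 0.0552
gripper_force: 0.0
```

Call:
drive_tool([
  [[0,0,0,0],[0,0,0,0],[0,0,0,0],[0,0,0,0],[0,0,0,0],[0,0,0,0]],
], hand=-1)

```text
t: 4.32
position: [0.4802, 0.2966, 0.0182]
ee_rot: [0.0, 0.712, 0.702, 0.001]
wrist_force: [0.2, -0.1, -0.4]
gripper_width: 0.0301
gripper_force: 39.5
```

Call:
drive_tool([
  [[0,0,10,0],[0,0,25,0],[0,0,30,0],[0,0,30,0],[2,-37,5,0],[2,-37,0,0],[2,-37,0,0],[2,-37,0,0]],
])

```text
t: 4.98
position: [0.4879, 0.1472, 0.1189]
ee_rot: [0.001, 0.712, 0.702, 0.001]
wrist_force: [0.5, 0.4, -1.0]
gripper_width: 0.0304
gripper_force: 39.7
```

Call:
drive_tool([
  [[2,-37,0,0],[2,-37,0,0],[2,-37,0,0],[2,-37,0,0],[2,-37,0,0],[1,-37,0,0],[0,-28,0,0],[0,0,0,0]],
])

```text
t: 5.65
position: [0.4997, -0.1067, 0.1188]
ee_rot: [0.002, 0.714, 0.7, -0.0]
wrist_force: [0.7, -0.7, -0.4]
gripper_width: 0.0301
gripper_force: 39.7
```

Run:
```python
from h import *
s=manip.read_state();print(s["t"],np.round(s["position"]*1000,1),s["gripper_width"])
o=[]
for c in ["scene","top"]:
    im=cams.get_image(c);f=im["frame"][...,::-1]
    u,v=w2px(im,[[.498,-.137,.08]])[0].astype(int);print(u,v)
    y0,x0=max(v-60,0),max(u-80,0)
    o.append(cv2.resize(f[y0:y0+120,x0:x0+130],(390,360),interpolation=cv2.INTER_CUBIC))
    print(c,x0,y0)
    for r in cams.regions_of(c,"cell_centre")[:4]:print(r["confidence"],r["xy"])
cv2.imwrite("pics/held.png",np.hstack(o))
```

```text
5.65 [ 499.7 -106.7  118.8] 0.030106081955582883
343 192
scene 263 132
0.94 [193.7, 309.3]
0.71 [332.3, 181.0]
0.53 [215.7, 264.6]
365 222
top 285 162
0.77 [205.4, 219.2]
0.68 [163.7, 259.9]
```

View pics/held.png

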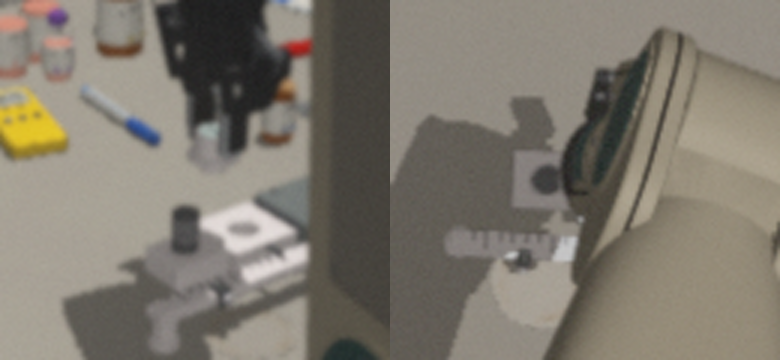

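The scene crop shows the cell held glass up at about (210,145), above and behind the knob at (186,225), with the pocket at (243,228). In the top crop the arm hides the cell. Next I go to just above the pocket and check again from the scene camera.

Call:
drive_tool([
  [[0,0,0,0],[0,0,0,0]],
])

```text
t: 6.02
position: [0.4984, -0.1005, 0.1174]
ee_rot: [-0.0, 0.712, 0.702, 0.0]
wrist_force: [-0.9, 0.9, -0.6]
gripper_width: 0.0304
gripper_force: 39.7
```

Run:
```python
from h import *
s=manip.read_state();p=s["position"];print(s["t"],np.round(p*1000,1),s["ee_rot"])
im=cams.get_image("scene");print(np.round(im["cam_to_world"][:3,3],2))
for r in cams.regions_of("scene","cell_centre")[:4]:
    if abs(r["xy"][0]-332)<15:
        P=cloud(im,r["pixels"]);print(r["xy"],len(P),np.round(np.median(P,0)*1000,1),np.round(P.min(0)*1000),np.round(P.max(0)*1000))
        v,u=np.nonzero(r["pixels"]);print(u.min(),u.max(),v.min(),v.max())
# predicted outline of cell if axis at TCP, tcp 3 above flange top
print("bottom circle / flange proj", w2px(im,[[p[0]+21*np.cos(a)/1e3,p[1]+21*np.sin(a)/1e3,p[2]-.004] for a in np.linspace(0,6.28,60)]).min(0).round(1),
 w2px(im,[[p[0]+21*np.cos(a)/1e3,p[1]+21*np.sin(a)/1e3,p[2]-.004] for a in np.linspace(0,6.28,60)]).max(0).round(1))
f=im["frame"][...,::-1];cv2.imwrite("pics/held2.png",cv2.resize(f[140:240,290:390],None,fx=6,fy=6,interpolation=cv2.INTER_CUBIC))
for n,P in [("pocket",[.4981,-.1368,.04]),("knobtop",[.4992,-.0759,.074])]: print(n,w2px(im,P),(w2px(im,P)-[290,140])*6)
print("tcp",(w2px(im,p)-[290,140])*6)
```

```text
6.0167 [ 498.4 -100.5  117.4] [-1.48968465e-04  7.11717167e-01  7.02466122e-01  6.01510177e-06]
[-0.28  0.6   0.64]
[330.9, 184.6] 139 [492.5 -86.9 120.3] [ 478. -105.  103.] [520. -78. 135.]
324 338 175 190
bottom circle / flange proj [323.5 180.2] [341.7 188.3]
pocket [[342.75705415 207.39932313]] [[316.54232492 404.39593879]]
knobtop [[323.57463395 202.05737698]] [[201.4478037 372.3442619]]
tcp [[255.78312877 255.8686036 ]]
```

View pics/held2.png

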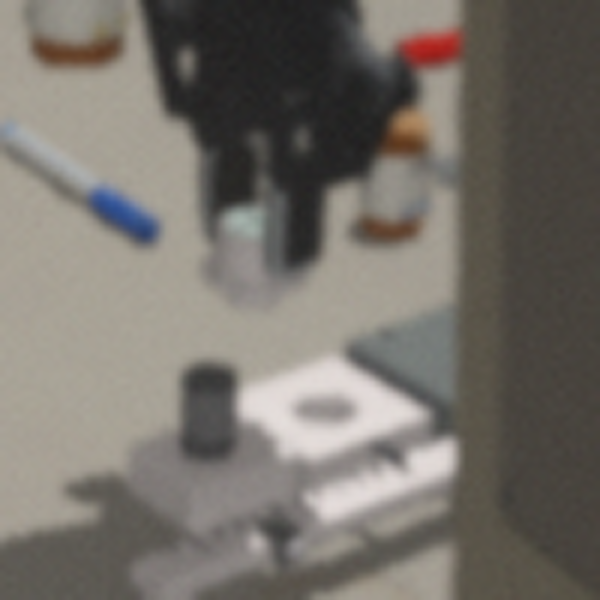

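The crop shows the flange spanning about 205–312 and the pocket at (325,408). That puts the cell axis about 2 mm towards +y of the TCP, which agrees with the offset at the grasp. I'll compensate for it and lower to about 5 mm above the mouth.

Call:
drive_tool([
  [[0,-19,0,0],[0,-19,0,0],[0,0,-15,0],[0,0,-15,0],[0,0,-15,0],[0,0,-9,0],[0,0,0,0],[0,0,0,0]],
])

```text
t: 6.78
position: [0.4981, -0.1391, 0.063]
ee_rot: [-0.001, 0.712, 0.702, -0.0]
wrist_force: [-0.0, 1.0, 0.2]
gripper_width: 0.0305
gripper_force: 39.7
```

Run:
```python
from h import *
s=manip.read_state();p=s["position"];print(s["t"],np.round(p*1000,1),np.round(s["wrist_force"],1))
im=cams.get_image("scene")
f=im["frame"][...,::-1];cv2.imwrite("pics/held3.png",cv2.resize(f[160:230,300:370],None,fx=8,fy=8,interpolation=cv2.INTER_CUBIC))
c=lambda P:np.round((w2px(im,P)-[300,160])*8,1)
print("pocket",c([.4981,-.1368,.04]))
a=np.linspace(0,6.28,60)[:,None]
for n,r,dz in [("flange",21,-.0035),("barreltop",16,.0145)]:
    Q=np.c_[p[0]+r*np.cos(a)/1e3,p[1]+r*np.sin(a)/1e3,0*a+p[2]+dz];print(n,c(Q).min(0),c(Q).max(0))
print("d/dx,dy mm",c(p+[.01,0,0])-c(p),c(p+[0,.01,0])-c(p))
```

```text
6.7833 [ 498.1 -139.1   63. ] [-0.   1.   0.2]
pocket [[342.1 379.2]]
flange [281.2 287.5] [421.4 354.2]
barreltop [300.7 242.5] [408.3 292.4]
d/dx,dy mm [[-22.2 -12.7]] [[-25.1   9.4]]
```

View pics/held3.png

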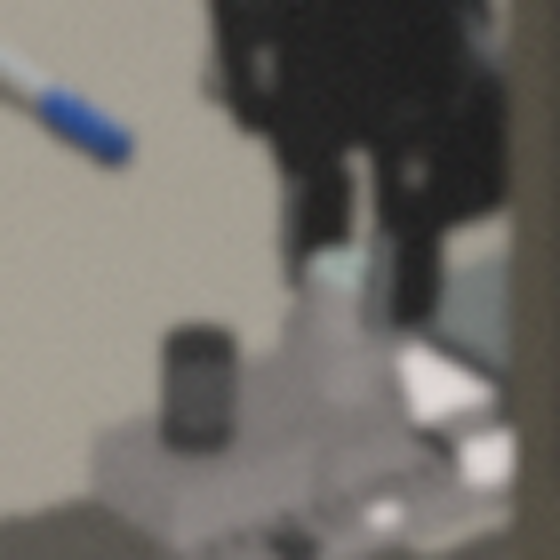

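The view is too shadowed to be precise, but the cell at about (340,330) sits over the pocket area. I'll lower it while watching the force.

Call:
drive_tool([
  [[0,0,-2,0],[0,0,-2,0],[0,0,-2,0],[0,0,-1,0],[0,0,-1,0],[0,0,0,0]],
])

```text
t: 7.33
position: [0.4992, -0.14, 0.0572]
ee_rot: [0.001, 0.712, 0.702, 0.0]
wrist_force: [-2.7, 1.3, 10.7]
gripper_width: 0.0304
gripper_force: 40.9
```

Call:
drive_tool([
  [[-0.5,0.3,0,0],[-0.5,0.3,0,0],[0,0,0,0],[0,0,0,0]],
])

```text
t: 7.67
position: [0.4991, -0.1398, 0.0572]
ee_rot: [0.002, 0.712, 0.702, 0.001]
wrist_force: [-2.3, 0.8, 7.3]
gripper_width: 0.0304
gripper_force: 40.5
```

Call:
drive_tool([
  [[-0.5,0.5,0,0],[-0.5,0.5,0,0],[0,0,0,0],[0,0,0,0]],
])

```text
t: 8.0
position: [0.499, -0.1396, 0.0573]
ee_rot: [0.003, 0.712, 0.702, 0.001]
wrist_force: [1.2, -1.7, 5.4]
gripper_width: 0.0304
gripper_force: 40.3
```

Call:
drive_tool([
  [[0,0,-1,0],[0,0,-1,0],[0,0,0,0],[0,0,0,0]],
])

```text
t: 8.33
position: [0.4991, -0.1397, 0.0569]
ee_rot: [0.003, 0.712, 0.702, 0.001]
wrist_force: [-3.0, 0.6, 17.7]
gripper_width: 0.0302
gripper_force: 41.5
```

Call:
drive_tool([
  [[0,0,3,0],[0,0,3,0],[0,0,0,0],[0,0,0,0],[0,0,0,0],[0,0,0,0]],
])

```text
t: 8.83
position: [0.496, -0.1379, 0.0587]
ee_rot: [-0.001, 0.712, 0.702, -0.0]
wrist_force: [0.6, 0.2, -2.0]
gripper_width: 0.0302
gripper_force: 39.7
```

Run:
```python
from h import *
ps=[]
for i in range(3):
    im=cams.get_image("scene");s=manip.read_state();ps.append(np.r_[s["position"]*1000,s["wrist_force"],s["wrist_torque"]])
print(s["t"],np.round(ps,2),s["ee_rot"],np.round(s["joint_velocities"],3))
f=im["frame"].astype(float)
g=np.clip((f[170:230,300:370]-40)*2.0,0,255).astype(np.uint8)[...,::-1]
cv2.imwrite("pics/held4.png",cv2.resize(g,None,fx=9,fy=9,interpolation=cv2.INTER_CUBIC))
```

```text
8.9833 [[ 4.9603e+02 -1.3788e+02  5.8770e+01  4.6000e-01  2.4000e-01 -2.9000e-01
  -1.0000e-02 -1.0000e-02  5.0000e-02]
 [ 4.9612e+02 -1.3793e+02  5.8830e+01  4.0000e-02 -3.2000e-01 -6.1000e-01
  -0.0000e+00  8.0000e-02 -0.0000e+00]
 [ 4.9624e+02 -1.3799e+02  5.8940e+01 -1.0000e-01  7.1000e-01 -7.2000e-01
  -1.0000e-02 -1.0000e-02  1.0000e-02]] [-3.30298532e-04  7.12388462e-01  7.01785261e-01 -1.32060271e-04] [ 0.    -0.001  0.002  0.001  0.001 -0.002]
```

View pics/held4.png

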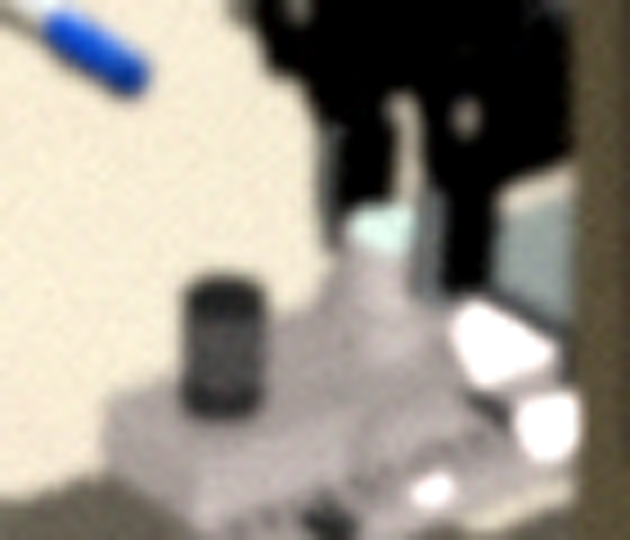

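Run:
```python
from h import *
h2=cv2.imread("pics/held2.png").astype(float)
g=h2.mean(2)
roi=g[375:440,270:390];m=(roi<150)
n,l,st,ce=cv2.connectedComponentsWithStats(m.astype(np.uint8));
for i in range(1,n):
    if 300<st[i,4]<4000: print("hole?",st[i],ce[i]+[270,375],((ce[i]+[270.5,375.5])/6-.5+[290,140]))
fs=[cams.get_image("scene") for _ in range(6)];im=fs[0]
f=np.mean([x["frame"] for x in fs],0)
s=manip.read_state();p=s["position"];print(s["t"],p*1000)
c=f[185:202,334:350];cy=(c[...,1]+c[...,2])/2-c[...,0]
print(np.round(cy).astype(int))
print(np.round(c.mean(2)).astype(int))
print("pred barrel top",w2px(im,[p[0],p[1],p[2]+.0145]), "pocket by top",w2px(im,[.4981,-.1368,.04]))
```

```text
hole? [ 34  30  44  12 389] [327.23393316 410.03598972] [344.12232219 207.92266495]
9.2833 [ 496.48767467 -138.10877246   59.28344917]
[[ -9  -5  -2   0  -1  -1  -1  -2  -2  -4  -7  -8  -7  -3  -1  -1]
 [ -8  -4   0   0  -1  -2  -2  -2  -1  -5  -7  -9  -7  -3  -2   0]
 [ -9  -5  -1   0  -2  -2  -2  -2  -2  -4  -7  -9  -7  -3  -1   1]
 [ -9  -5  -1   0  -1  -2  -2  -2  -2  -4  -7  -9  -7  -4  -2   0]
 [-10  -5   0   0  -1  -2  -1  -2  -2  -4  -8  -9  -7  -3  -1   0]
 [ -9  -5   0  -1  -1  -3  -2  -1  -3  -5  -7  -9  -6  -2   0   0]
 [ -9  -4   0  -1  -2  -2  -2  -2  -2  -4  -7  -7  -4   0   0   0]
 [ -9  -5   0   0  -2  -1   0   2   2   1  -2  -3  -2   0   1   1]
 [ -9  -4  -2  -2  -2   0   3   6   7   7   5   4   1   1   1   1]
 [-10  -5  -2  -3  -2   1   6   8   9   9   7   6   3   2   1   0]
 [ -9  -5  -3  -2  -3   1   6   8   9   9   8   6   3   2   2   1]
 [-10  -7  -3  -4  -3  -1   3   7   8   8   7   6   3   2   1   0]
 [-10  -8  -6  -5  -5  -4  -1   1   4   4   4   3   1   1   0   0]
 [-11 -10  -8  -7  -5  -6  -5  -4  -3  -2  -1   0   0   1   1   0]
 [-11 -10  -8  -6  -6  -6  
[... 704 characters left out ...]
2  61]
 [137 106  80  65  76 102 124 135 139 148 152 137 106  92  85  61]
 [141 113  86  79 102 129 153 160 160 158 156 137 105  93  86  62]
 [145 119  91  87 113 139 156 163 163 157 148 130 103  94  84  61]
 [145 123  96  90 114 135 148 158 162 160 149 128 101  92  84  60]
 [150 133 110  99 111 127 138 146 152 153 143 121  99  93  83  58]
 [153 144 127 114 116 124 131 138 142 143 134 114  96  92  81  57]
 [154 147 133 119 118 124 130 136 139 138 128 110  97  91  78  54]
 [153 142 128 117 117 126 131 137 139 138 127 107  95  92  77  54]
 [150 135 121 115 118 126 131 136 139 138 127 106  95  94  79  58]]
pred barrel top [[344.35581077 195.13948772]] pocket by top [[342.75705415 207.39932313]]
```

Held4 shows the glass at about (380,228) and the pocket hidden below it. Checked against the scene camera, the pocket lies further in −x than the top camera said. I'll probe there.

Call:
drive_tool([
  [[-0.6,0,0,0],[0,0,-1,0],[0,0,-1,0],[0,0,-1,0],[0,0,-1,0],[0,0,0,0],[0,0,0,0]],
])

```text
t: 9.87
position: [0.4958, -0.1381, 0.0552]
ee_rot: [-0.0, 0.712, 0.702, -0.0]
wrist_force: [-0.2, -0.5, -0.5]
gripper_width: 0.0301
gripper_force: 39.7
```

No contact force 2 mm below the earlier contact height, so the spigot is entering the bore.

Call:
drive_tool([
  [[0,0,-1.5,0],[0,0,-1.5,0],[0,0,-1.5,0],[0,0,-1,0],[0,0,-0.5,0],[0,0,0,0],[0,0,0,0]],
])

```text
t: 10.45
position: [0.4959, -0.1381, 0.0493]
ee_rot: [-0.0, 0.712, 0.702, -0.0]
wrist_force: [0.1, -0.6, 0.1]
gripper_width: 0.0302
gripper_force: 39.7
```

Call:
drive_tool([
  [[0,0,-1,0],[0,0,-1,0],[0,0,-1,0],[0,0,0,0],[0,0,0,0]],
])

```text
t: 10.87
position: [0.4961, -0.1382, 0.0474]
ee_rot: [0.0, 0.712, 0.702, 0.0]
wrist_force: [-3.0, 0.3, 8.4]
gripper_width: 0.0302
gripper_force: 40.6
```

The cell is seated: the TCP stands at 47.4 mm with 8 N of upward reaction. I'll release it, lift, and go to the button.

Call:
drive_tool([
  [[0,0,1,0],[0,0,0,0],[0,0,0,0],[0,0,0,0],[0,0,10,0],[0,0,20,0],[0,0,20,0],[0,0,0,0]],
], hand=0.2)

```text
t: 11.53
position: [0.499, -0.1393, 0.1016]
ee_rot: [0.003, 0.712, 0.702, 0.001]
wrist_force: [0.1, -0.1, 1.5]
gripper_width: 0.0514
gripper_force: 0.0
```

Call:
drive_tool([
  [[0,-30,0,0],[-0.5,-30,0,0],[-0.5,-30,0,0],[0,0,-8,0],[0,0,-8,0],[0,0,0,0],[0,0,0,0],[0,0,0,0]],
], hand=-1)

```text
t: 12.2
position: [0.4944, -0.2268, 0.0809]
ee_rot: [-0.001, 0.712, 0.702, -0.0]
wrist_force: [0.2, 0.3, 0.3]
gripper_width: -0.0001
gripper_force: 0.0
```

Run:
```python
from h import *
fs=[cams.get_image("scene") for _ in range(2)];im=fs[0]
s=manip.read_state();p=s["position"];print(s["t"],p*1000,s["gripper_width"],np.round(s["wrist_force"],1))
f=np.mean([x["frame"] for x in fs],0)[...,::-1]
cv2.imwrite("pics/seat.png",cv2.resize(np.clip(f[150:250,290:400]*1.4,0,255).astype(np.uint8),None,fx=6,fy=6,interpolation=cv2.INTER_CUBIC))
for q in ["cell_centre","lock_button","pull_knob"]:
  for r in cams.regions_of("scene",q)[:4]:
    if r["xy"][0]>250: 
        P=cloud(im,r["pixels"]);print(q,r["confidence"],r["xy"],np.round(np.median(P,0)*1e3),np.round(np.percentile(P[:,2],95)*1e3))
print([(n,(w2px(im,np.array(P)/1e3)-[290,150])*6) for n,P in [("button",(494.9,-228.5,58)),("tcp",p*1e3),("celltop",(496,-138,62))]])
```

```text
12.3 [ 494.98574651 -227.23032799   81.44089957] -0.00025812254119304785 [ 0.3 -0.2 -0.3]
cell_centre 0.66 [342.0, 204.1] [ 489. -129.   55.] 64.0
cell_centre 0.45 [331.0, 216.0] [484. -82.  40.] 73.0
pull_knob 0.91 [331.4, 215.5] [483. -84.  40.] 73.0
[('button', array([[488.82730631, 245.53214813]])), ('tcp', array([[490.94673561, 195.71054954]])), ('celltop', array([[325.17401813, 297.48867266]]))]
```

View pics/seat.png

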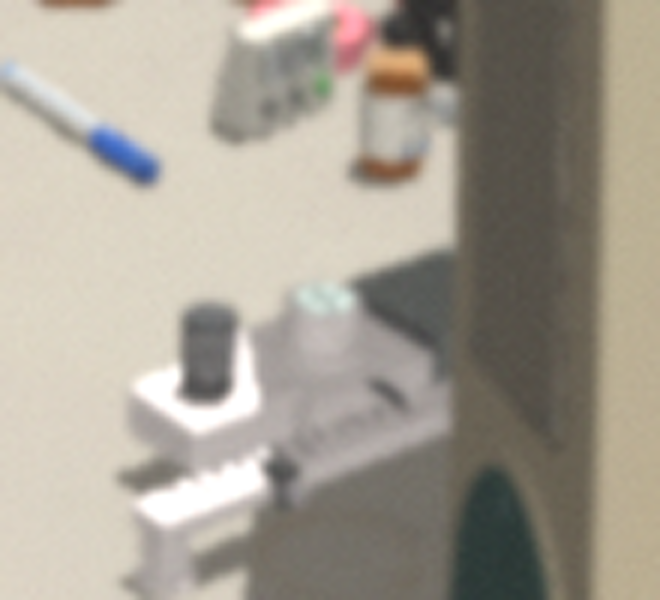

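The cell stands upright in the pocket: its glass is at (324,298), against a predicted seated position of (325,297). The knob top is at (210,317). Next I press the button.

Call:
drive_tool([
  [[0,-1,-10,0],[0,0,-10,0],[0,0,-4,0],[0,0,-2,0],[0,0,-2,0],[0,0,-2,0],[0,0,0,0]],
])

```text
t: 13.03
position: [0.4945, -0.2289, 0.052]
ee_rot: [-0.001, 0.712, 0.702, -0.0]
wrist_force: [-3.2, 1.0, 8.6]
gripper_width: 0.0001
gripper_force: 4.3
```

Call:
drive_tool([
  [[0,0,-1,0],[0,0,-1,0],[0,0,0,0],[0,0,0,0]],
])

```text
t: 13.37
position: [0.4946, -0.2289, 0.0519]
ee_rot: [-0.0, 0.712, 0.702, -0.0]
wrist_force: [-6.5, 3.9, 19.3]
gripper_width: -0.0004
gripper_force: 10.0
```

The button is at its stop, with z steady at 52 mm while the force rises to 19 N. Next is the knob.

Call:
drive_tool([
  [[0,0,30,0],[0,0,35,0],[0.5,38,0,0],[0.5,38,0,0],[0.5,38,0,0],[0.5,37,0,0],[0,0,0,0],[0,0,0,0]],
], hand=0.2)

```text
t: 14.03
position: [0.4963, -0.0764, 0.1139]
ee_rot: [-0.0, 0.711, 0.703, -0.0]
wrist_force: [0.4, -0.3, 0.1]
gripper_width: 0.0512
gripper_force: 0.0
```

Call:
drive_tool([
  [[0,0,-20,0],[0,0,-20,0],[0,0,-12,0],[0,0,-10,0],[0,0,-4,0],[0,0,0,0]],
])

```text
t: 14.53
position: [0.4961, -0.0787, 0.0473]
ee_rot: [-0.001, 0.713, 0.701, -0.001]
wrist_force: [0.2, -0.5, -0.5]
gripper_width: 0.0513
gripper_force: 0.0
```

Call:
drive_tool([
  [[0,0,0,0],[0,0,0,0],[0,0,0,0],[0,0,0,0],[0,0,0,0],[0,0,0,0]],
], hand=-1, squeeze=70)

```text
t: 15.03
position: [0.4971, -0.0786, 0.0495]
ee_rot: [0.001, 0.712, 0.702, -0.0]
wrist_force: [-2.4, -1.4, 6.5]
gripper_width: 0.0197
gripper_force: 68.6
```

Call:
drive_tool([
  [[0,3,0,0],[0,6,0,0],[0.1,8,0,0],[0.1,8,0,0],[0.2,8,0,0],[0.2,8,0,0],[0,0,0,0],[0,0,0,0]],
])

```text
t: 15.7
position: [0.4981, -0.0372, 0.0494]
ee_rot: [0.001, 0.712, 0.702, -0.0]
wrist_force: [-3.1, -1.6, 5.9]
gripper_width: 0.0197
gripper_force: 68.6
```

Call:
drive_tool([
  [[0.1,8,0,0],[0.1,8,0,0],[0.1,7,0,0],[0.1,4,0,0],[0,1,0,0],[0,0,0,0],[0,0,0,0]],
])

```text
t: 16.28
position: [0.4989, -0.0095, 0.0495]
ee_rot: [0.001, 0.712, 0.702, 0.0]
wrist_force: [-1.5, -1.5, 4.7]
gripper_width: 0.0194
gripper_force: 68.6
```

Run:
```python
from h import *
s=manip.read_state();p=s["position"];print(s["t"],p*1000,np.round(s["wrist_force"],1))
o=[]
for c in ["scene","top"]:
    fs=[cams.get_image(c) for _ in range(3)];im=fs[0]
    f=np.mean([x["frame"] for x in fs],0)[...,::-1]
    np.save(f"pics/{c}.npy",f)
    u,v=w2px(im,[.4435,-.066,.0375])[0];x0,y0=int(u)-32,int(v)-32;print(c,u,v,x0,y0)
    g=f[y0:y0+65,x0:x0+65];g=np.clip((g-g.min())*255/(np.percentile(g,99)-g.min()),0,255).astype(np.uint8)
    o.append(cv2.resize(g,(390,390),interpolation=cv2.INTER_CUBIC))
    for q in ["pointer","rider"]:
        for r in cams.regions_of(c,q)[:2]: print(q,r["confidence"],r["xy"],r["pixels"].sum())
cv2.imwrite("pics/ptr.png",np.hstack(o))
```

```text
16.2833 [498.8514441   -9.54597061  49.47937765] [-1.5 -1.5  4.7]
scene 335.3953003704181 226.8755766345013 303 194
pointer 0.57 [318.5, 221.3] 1005
rider 0.57 [336.9, 229.7] 23
rider 0.55 [176.1, 251.6] 327
top 330.08973048584306 246.52869032356324 298 214
pointer 0.55 [365.3, 223.1] 306
pointer 0.48 [402.2, 225.0] 46
```

View pics/ptr.png

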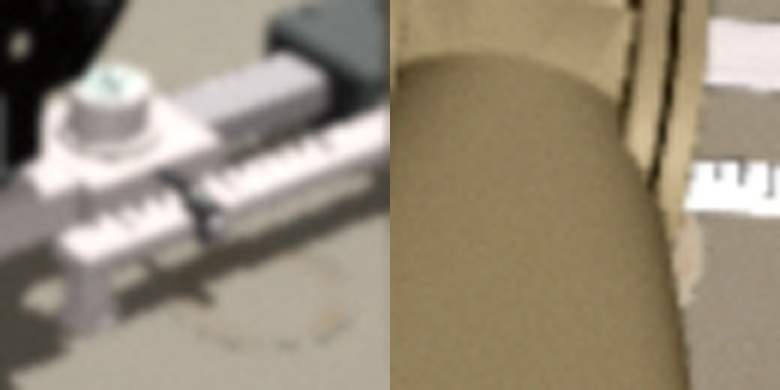

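The left crop shows the cell seated flat on the drawn-out head, with the pointer at about (175,182) close beside the rider at (207,212). I'll take a larger zoom with a grid in the base's axes to read the remaining offset.

Run:
```python
from h import *
im=cams.get_image("scene");f=np.load("pics/scene.npy")
x0,y0,w,h,S=322,214,26,24,22
g=f[y0:y0+h,x0:x0+w];g=np.clip((g-g.min())*255/(np.percentile(g,98)-g.min()),0,255).astype(np.uint8)
g=cv2.resize(g,None,fx=S,fy=S,interpolation=cv2.INTER_CUBIC)
a=np.radians(-.9);ex=np.array([np.cos(a),np.sin(a),0]);ey=np.array([-np.sin(a),np.cos(a),0])
O=np.array([.4971,-.0689,.0375])   # pocket axis now (robot frame), pointer height
pt=lambda P:tuple(int(t) for t in ((w2px(im,P)[0]-[x0,y0]+.5)*S))
for k in range(-15,20,5):   # lines along ex, every 5 mm of y
    cv2.line(g,pt(O-ex*.030+ey*k/1e3),pt(O-ex*.064+ey*k/1e3),(0,0,255) if k==0 else (0,200,0),1)
for k in (-35,-40,-50,-60): cv2.circle(g,pt(O+ex*k/1e3),3,(255,0,0),-1)
cv2.imwrite("pics/zoom.png",g);print(g.shape,[pt(O+ex*k/1e3) for k in (-40,-50,-60)],pt(O-ex*.05+ey*.01))
```

```text
(528, 572, 3) [(236, 232), (298, 273), (360, 314)] (223, 302)
```

View pics/zoom.png

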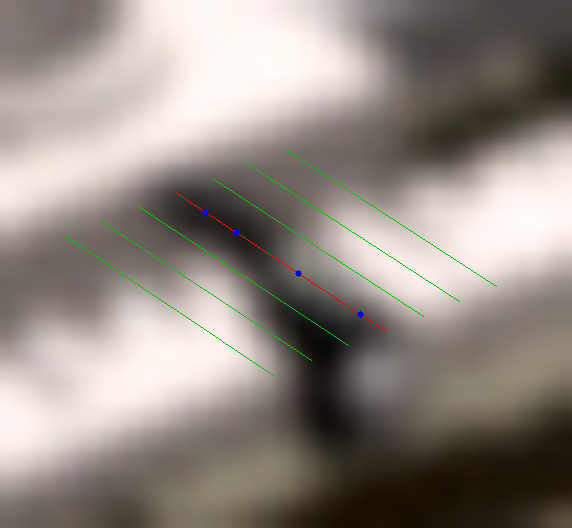

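The zoom shows the pointer on the red line (offset 0), with the rider's dark clip just beyond its tip, a few mm at most towards +y. I'll refine the rider and pointer columns from the unobstructed first top view.

Run:
```python
from h import *
a=cv2.imread("pics/crop1.png")[:310].mean(2)
r=lambda y0,y1,x0,x1:np.round(cv2.resize(a,(160,62),interpolation=cv2.INTER_AREA)[y0:y1,x0:x1]).astype(int)
print("rider cols 26-44 rows 42-54");print(r(42,54,26,44))
print("pointer cols 58-72 rows 36-48");print(r(36,48,58,72))
print(np.round(np.load("pics/scene.npy")[222:236,328:346].mean(2)).astype(int))
```

```text
rider cols 26-44 rows 42-54
[[182 192 190 168 172 190 192 181 172 182 191 189 168 174 190 191 178 170]
 [189 192 193 185 187 192 191 187 187 191 193 192 187 188 192 191 177 171]
 [193 193 193 192 191 189 178 171 179 186 192 193 194 193 193 190 175 168]
 [193 193 194 194 190 169 140 143 148 158 180 192 193 193 193 189 170 165]
 [193 192 193 193 188 157 117 127 125 131 171 190 194 194 193 191 186 184]
 [187 186 185 185 180 148 109 123 120 124 164 186 190 190 190 190 191 192]
 [162 152 139 136 133 114  99 122 119 115 145 165 168 172 174 173 179 185]
 [150 128 107 101  96  87  92 109 109 116 143 154 157 159 160 160 163 165]
 [148 127 106  96  91  89  94 106 108 126 149 157 158 156 157 156 156 156]
 [152 143 120 102  97 108 125 141 139 144 154 156 157 158 156 156 156 157]
 [153 150 131 112 111 120 140 152 148 149 155 155 154 156 156 155 156 157]
 [154 153 148 144 143 142 148 153 149 151 154 156 154 157 156 158 157 157]]
pointer cols 58-72 rows 36-48
[[152 152 156 159 161 164 168 169 170 172 175 176 185 187]
 [136 118 116 119 135 140 126 122 125 136 145 150 154 155]
 [132 110  97 100 126 1
[... 918 characters left out ...]
217 218 213 211 204 192]
 [183 175 187 203 188 144 110 113 124 139 158 183 203 207 198 185 174 164]
 [208 202 204 214 203 160 113  94  98 108 118 141 167 176 171 159 153 150]
 [217 218 217 219 214 186 140  98  84  94 113 130 144 152 151 146 147 151]
 [221 222 221 219 213 195 160 115  88 105 140 151 147 146 146 147 152 156]
 [221 218 213 205 191 176 152 116  93 110 140 151 144 145 151 153 154 154]
 [209 200 186 175 162 150 136 112  89 100 121 132 134 142 146 147 145 139]
 [180 168 157 149 144 140 134 117  94  91 105 116 124 130 127 122 121 115]
 [150 144 142 142 142 144 145 132 111 100 104 106 109 110 102  99  97  96]
 [139 138 141 148 152 152 150 138 120 104  99  96  94  91  90  90  90  89]]
```

Run:
```python
from h import *
im=cams.get_image("top");a=np.radians(-.9);ey=np.array([-np.sin(a),np.cos(a)])
P=px2w(im,361.1,242.,z=.0375)[0];R=px2w(im,329.4,246.5,z=.0375)[0];B=px2w(im,[329.4,361.1],[242,242],z=.0375)
print((R-P)[:2]@ey*1e3,P,R); s=manip.read_state();print(s["t"],s["position"]*1e3)
```

```text
71.00271182893539 [ 0.45538985 -0.13564743  0.0375    ] [ 0.44352463 -0.06444956  0.0375    ]
16.8833 [498.80354322  -9.66843677  49.44491292]
```

Call:
drive_tool([
  [[0,1.2,0,0],[0,1,0,0],[0,0,0,0],[0,0,0,0],[0,0,0,0],[0,0,0,0]],
])

```text
t: 17.38
position: [0.4988, -0.0078, 0.0494]
ee_rot: [0.002, 0.712, 0.702, -0.0]
wrist_force: [-2.1, -3.1, 4.6]
gripper_width: 0.0198
gripper_force: 68.6
```

Run:
```python
from h import *
f=np.mean([cams.get_image("scene")["frame"] for _ in range(3)],0)
print(np.round(f[222:236,328:346].mean(2)).astype(int))
s=manip.read_state();print(s["t"],s["position"]*1e3,s["gripper_force"],s["wrist_force"])
```

```text
[[147 131 127 128 132 135 138 139 143 150 147 141 159 177 180 188 209 218]
 [120 103 102 108 117 128 133 138 152 174 178 168 180 201 207 211 221 224]
 [122 109 101 100 103 116 130 142 162 192 204 200 197 202 214 221 223 224]
 [134 128 124 111 101 105 134 154 166 189 210 215 212 210 214 220 221 218]
 [152 147 152 148 131 115 126 144 153 169 193 211 218 216 213 210 204 193]
 [183 173 179 188 175 136 111 114 125 139 158 183 203 207 199 185 175 164]
 [208 202 203 210 199 158 113  93  99 108 118 141 168 175 169 159 152 150]
 [218 218 217 220 213 185 139  98  84  93 112 130 144 151 149 146 147 150]
 [222 222 222 220 213 195 161 115  89 106 137 150 148 147 147 148 152 155]
 [222 218 212 204 192 176 152 116  91 111 143 150 145 145 151 154 155 156]
 [210 199 185 175 163 152 137 111  90  99 121 132 135 142 147 147 146 141]
 [180 170 158 149 144 142 135 115  92  90 105 117 125 130 127 122 121 114]
 [151 144 141 144 143 144 144 132 109  99 104 108 109 109 103  99  98  96]
 [139 138 142 149 151 152 151 140 121 102  98  96  93  93  92  90  90  90]]
17.5333 [498.87267575  -7.81606392  49.46569531] 68.57091151177883 [-1.69810359 -3.70839723  5.64002162]
```

```bash
python3 -c "from h import *; print(sign_off())"
```

```text
the job is handed in; nothing more can be done
None
```

The job is handed in: the cell is seated glass up with its flange flat on the head, the lock button is fully down, and the arm is held by the knob at about 71 mm extension, level with the rider to within roughly 2 mm by the camera estimate.

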